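# Open the parts chest by its combination bolt

## Task

Open the plywood parts chest: roll its three thumbwheels until they read 3 - 8 - 5 from left to right on top, at the index marks, then draw the freed bolt fully to the left and push the sliding lid all the way back, away from you. Leave the other things on the bench where they are.

Things in the scene. Friction and masses are not known exactly. Their poses are not given: they have to be found in the camera images.
- chest: plywood chest, fixed, 170 (x) x 200 (y) x 70 mm high; origin under its centre on the bench, x away from the robot, y left. Its front 75 mm is a deck with a steel combination bolt along y (axis x = -50, z = 100 mm): wheels 52 mm in diameter, 20 wide, at y = +46, +8, -30, between 8 mm thick bearing blocks at y = +65, +27, -11, -49 (white index line on top at z = 113). Behind it the sliding lid, top z = 70
- wheel_a (a joint): left thumbwheel: black ribbed drum on an axis along the chest's y, white numerals 0 to 9 round its rim, 0.628 rad (16.3 mm of rim) apart. Turns endlessly. Value in rad: numeral d reads on top at d x 0.628 (+- turns of 6.283); grows as the top rolls away from the robot (chest +x). A sprung ball clicks it into each; about 2.2 N along the rim overcomes it, so a fingertip must press about 10 N or it slips. Must read 3.
- wheel_b (a joint): middle thumbwheel: black ribbed drum on an axis along the chest's y, white numerals 0 to 9 round its rim, 0.628 rad (16.3 mm of rim) apart. Turns endlessly. Value in rad: numeral d reads on top at d x 0.628 (+- turns of 6.283); grows as the top rolls away from the robot (chest +x). A sprung ball clicks it into each; about 2.2 N along the rim overcomes it, so a fingertip must press about 10 N or it slips. Must read 8.
- wheel_c (a joint): right thumbwheel: black ribbed drum on an axis along the chest's y, white numerals 0 to 9 round its rim, 0.628 rad (16.3 mm of rim) apart. Turns endlessly. Value in rad: numeral d reads on top at d x 0.628 (+- turns of 6.283); grows as the top rolls away from the robot (chest +x). A sprung ball clicks it into each; about 2.2 N along the rim overcomes it, so a fingertip must press about 10 N or it slips. Must read 5.
- wheel_a_top (a point): fixed point on the chest (oriented as it): topmost point of the left wheel's rim, where its numeral is read and a fingertip can press and roll it; 26 mm above the wheel's axis, 126 mm above the bench. Neighbouring wheels stand 18 mm clear; fore and aft the rim is bare down to 3 mm above the deck
- wheel_b_top (a point): fixed point on the chest (oriented as it): topmost point of the middle wheel's rim, where its numeral is read and a fingertip can press and roll it; 26 mm above the wheel's axis, 126 mm above the bench. Neighbouring wheels stand 18 mm clear; fore and aft the rim is bare down to 3 mm above the deck
- wheel_c_top (a point): fixed point on the chest (oriented as it): topmost point of the right wheel's rim, where its numeral is read and a fingertip can press and roll it; 26 mm above the wheel's axis, 126 mm above the bench. Neighbouring wheels stand 18 mm clear; fore and aft the rim is bare down to 3 mm above the deck
- bolt (a joint): steel bolt of the lock, 12 mm round bar along the chest's y through the wheels. Value in m: 0 shot into the lid's staple, 0.030 fully drawn to the left (chest +y). About 2 N moves it at the code; off the code it stops dead after 2 mm
- bolt_knob (a point): on the axis of the bolt's upright dark steel knob, 15 mm in diameter, from 20 mm below to 12 mm above this point (top 146 mm above the bench); nearest wheel 25 mm to its right. Rides with the bolt; at chest x = -50, y = +88, z = 134 mm when shot. Oriented as the chest
- lid (a joint): plywood lid in grooves with a steel staple on a strap at its right that the shot bolt passes through. Value in m: 0 shut, 0.050 fully open, sliding along the chest's +x. With the bolt shot it stops after 3 mm; freed, about 2 to 4 N slides it and it stays where left
- lid_bar (a point): top middle of the lid's aluminium pull bar, 70 mm long along the chest's y, 10 mm thick, 26 mm high above the lid; rides with the lid, at chest x = +30, y = 0, z = 96 mm when shut. The wheels' rear is 49 mm in front of it at that time. Orientation as the chest
- lipo_pack: battery pack, 36x110x30 mm, lying on the bench in front to the left of the chest; a bystander, origin at the centre of its underside
- flush_cutters: small blue cutters, 30x114x10 mm, lying to the left of the chest; a bystander, origin at the centre of its underside
- meter: hand multimeter, 150x78x44 mm, lying on the bench to the left; a bystander, origin at the centre of its underside
- solder_reel: reel, 53x65x32 mm, near the bench's front edge to the left; a bystander, origin at the centre of its underside
- etape_roll: roll of black tape, 62x60x19 mm, lying on the low black stand (67 mm high) to the left of the chest; a bystander, origin at the centre of its underside

How it is judged:
By the outcome, as a careful person would: the job done as asked, in the order asked, and still so for the second after the job is handed in, with the robot touching nothing.
It also fails if it takes over 72 s, if anything falls off the work surface, if the arm or the gripper's body presses on something with over 40 N, if the wrist force passes 120 N, or if a joint passes its speed limit or range.

## Robot

A 7-joint arm with a two-finger parallel gripper is mounted at the origin on a cart in front of the work surface, level with it; the furniture and walls round the work are solid. World frame = base frame: x ahead of the robot, y to its left, z up, the work surface at z = 0. Lengths are in mm, angles in rad, forces in N, time in s.
With the tool pointing down it reaches from about 425 to 825 mm from the base axis. Payload 3.6 kg.
Tool frame: the origin (TCP) lies midway between the tips of the shut fingers; the grasp point (between the pads) lies 19 mm behind it; z points along the fingers, x is the direction in which the jaws open and shut, and the axes are right-handed (so a half turn about z gives the same grasp; the last joint's range is limited). The gripper opens to 93 mm and grips with 3 to 60 N. Pads are 15 mm wide; open, the fingers measure 128 mm over their backs; the gripper's body (75 mm by 188 mm) begins 65 mm behind the grasp point.
Start: joints at [1.097, 0.615, -0.013, 1.423, 0.008, 1.103, -0.04], TCP at [281.446, -585.875, 218.64] pointing down, gripper open.
Joint ranges: [-3.12, 3.12], [-0.3, 2.06], [-1.34, 1.32], [0.26, 2.42], [-1.36, 4.5], [0.01, 1.98], [-2.84, 2.84]. Speed limits (rad/s): [2.79, 2.79, 3.14, 3.14, 3.14, 3.14, 3.14].

## Interface

Orientations are given as [roll, pitch, yaw] about the fixed x, y, z axes, in that order (R = Rz(yaw) Ry(pitch) Rx(roll)).
In Python, from station import * gives the robot as it stands.
- The arm moves only by the shell command python3 -m crank 'ROWS' [OPENING]. ROWS is JSON, one flat list of numbers, 4 for each row, row after row: the shift along the tool's x, y, z in units of 100 cm (1.0 is 100 cm), then the turn about the tool's z in units of 2 rad (1.0 is 2 rad). A call has 1 to 20 rows; each row is the pose to reach, as a shift and turn from the pose measured when the call began, along the tool's axes at that moment; what a row does not reach only later rows make up. A row lasts 1/10 s, in which the tool goes at most 50 mm and 8.59 degrees, less where a joint would pass 70% of its speed; a pose out of reach is approached as far as the arm can. A call with a number of a shift or a turn outside -1 to 1 is refused whole. A call with a gripper value outside its range is refused whole. OPENING is the opening, from -1 (shut) to 1 (fully open), set as the call begins (- or left out, the last holds). The fingers move at their own pace and stop on an object; the grip force is fixed at half the most. Time passes only in rows, so rows that repeat a pose let the fingers close. It gives the time, the measured TCP pose, the force and the opening at its end, in the units of the state.
- read_state(): the state, without advancing time (a new reading comes with each control period).
- get_image(name): name is "side" or "top"; returns a dict with "pixels" (400x640x3 uint8, red, green, blue), "z_map" (400x640 float32, mm along the optical axis (not along the pixel's ray), 0 where there is no reading), "intrinsics" (3x3 intrinsics, pixels), "extrinsics" (4x4, takes a point from world to camera coordinates). Camera axes: x right, y up, looking along -z (the intrinsics and any distortion apply to the point x, -y, -z); pixel columns grow to the right and rows downward; lengths in mm; the calibration is good to about 2 mm. A picture is of the moment at which its call begins.
- close_job(): hands the job in, once; it reports no verdict.
The state is a dict: "clock": time; "qpos": joint angles; "joint_vel": joint speeds; "joint_torque": joint torques, N m; "tool_pos": TCP position; "orientation": TCP orientation; "force": force on the tool from outside, world axes, zero at the start; "torque": the same for the moment, N m; "opening": opening from 0.0 (shut) to 1.0 (fully open).
Only numpy, scipy, OpenCV 4.12 (cv2) and the standard library are available. Lean on these libraries where they do the work, as an engineer would, in place of code of your own. Each camera call takes 0.05 s, during which the arm holds its last target. There are 200 camera calls.

## Working session

There is one attempt and no reset: what is moved stays moved. The work goes in short steps, Python scripts to look and compute and a shell command to move; the robot and the scene stay as the last step left them, time stands still between calls to the robot, and variables do not carry over. Pictures are saved under pics/ and viewed, about 8 in all and at most 12, crops included, and the job is handed in when it is done.

```bash
ls; mkdir -p pics; python3 - <<'E'
from station import *
import cv2,numpy as np
for n in("side","top"):
    d=get_image(n);cv2.imwrite(f"pics/{n}0.png",d["pixels"][:,:,::-1]);np.savez(f"{n}0.npz",**d)
    print(n,np.round(d["intrinsics"],1).tolist(),np.round(d["extrinsics"],3).tolist())
print(read_state())
E
```

```text
pics
side [[495.8, 0.0, 325.4], [0.0, 495.8, 198.1], [0.0, 0.0, 1.0]] [[-0.888, -0.46, 0.016, 394.816], [0.268, -0.488, 0.831, -255.705], [-0.374, 0.742, 0.557, -763.388], [0.0, 0.0, 0.0, 1.0]]
top [[373.0, 0.0, 319.5], [0.0, 373.0, 198.7], [0.0, 0.0, 1.0]] [[0.012, -1.0, 0.013, -98.664], [0.996, 0.013, 0.091, -534.491], [-0.091, 0.012, 0.996, -901.059], [0.0, 0.0, 0.0, 1.0]]
{'clock': 0.1, 'qpos': array([ 1.09651808,  0.61582718, -0.01258901,  1.42468294,  0.00809256,
        1.10337657, -0.04040433]), 'joint_vel': array([ 0.00067276, -0.00117536,  0.00254312, -0.00422391, -0.00190007,
        0.00046659,  0.00133247]), 'joint_torque': array([ 1.11852591e-03, -4.60042727e+01,  2.10101232e-01, -1.66245443e+01,
       -6.11556577e-02,  1.69513671e-02,  9.63990078e-05]), 'tool_pos': array([ 281.13136272, -585.30396999,  217.61249416]), 'orientation': array([ 3.14155742e+00,  2.24365772e-03, -1.12298321e+00]), 'force': array([ 0.19920795, -0.13099607, -1.26401395]), 'torque': array([ 0.03640133, -0.05629004, -0.0259533 ]), 'opening': 0.9987760690394915}
```

View pics/top0.png

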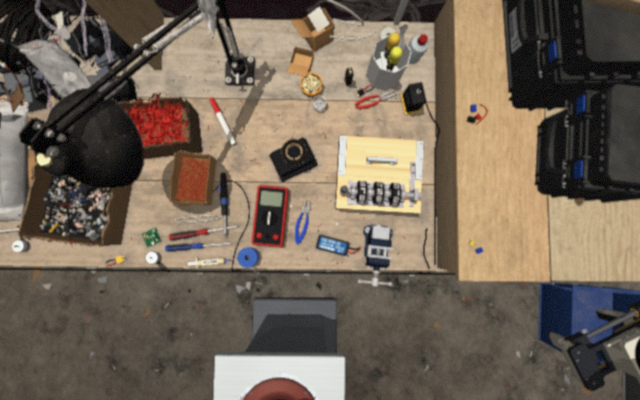

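View pics/side0.png

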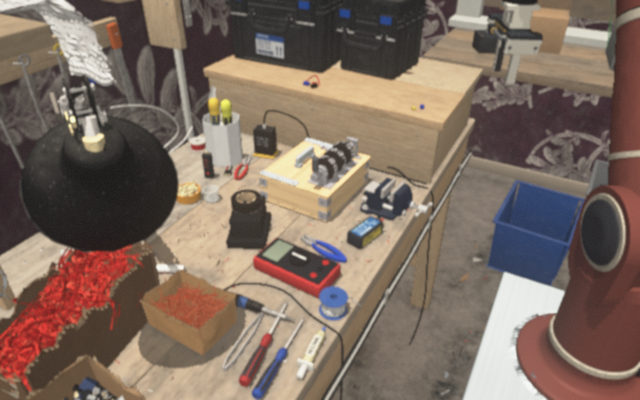

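```bash
cat > h.py <<'E'
import numpy as np,cv2
def cam(n,P,d=None):
    d=d if d is not None else np.load(f"{n}0.npz");P=np.atleast_2d(P)
    c=P@d["extrinsics"][:3,:3].T+d["extrinsics"][:3,3]
    q=np.c_[c[:,0],-c[:,1],-c[:,2]]@d["intrinsics"].T
    return q[:,:2]/q[:,2:]
def unproj(d,u,v,z):
    K=d["intrinsics"];c=np.array([(u-K[0,2])/K[0,0]*z,-(v-K[1,2])/K[1,1]*z,-z])
    return d["extrinsics"][:3,:3].T@(c-d["extrinsics"][:3,3])
def plane(d,u,v,h):
    a=unproj(d,u,v,100.);b=unproj(d,u,v,1000.)
    return a+(b-a)*(h-a[2])/(b[2]-a[2])
def cloud(d):
    v,u=np.nonzero(d["z_map"]>0);z=d["z_map"][v,u];K=d["intrinsics"]
    c=np.c_[(u-K[0,2])/K[0,0]*z,-(v-K[1,2])/K[1,1]*z,-z]
    return (c-d["extrinsics"][:3,3])@d["extrinsics"][:3,:3],u,v
E
python3 - <<'E'
from h import *
t=cv2.imread("pics/top0.png")[125:225,325:435];s=cv2.imread("pics/side0.png")[125:225,255:375]
f=lambda a:cv2.resize(a,None,fx=6,fy=6,interpolation=cv2.INTER_CUBIC)[:, :]
cv2.imwrite("pics/tc.png",f(t));cv2.imwrite("pics/sc.png",f(s))
for n in("top","side"):
    d=np.load(n+"0.npz");P,u,v=cloud(d)
    m=(abs(P[:,2]-70)<5)&(P[:,0]>430)&(P[:,0]<720)&(P[:,1]>-420)&(P[:,1]<-120)
    r=cv2.minAreaRect(P[m,:2].astype(np.float32));print(n,m.sum(),r,P[m].min(0),P[m].max(0),np.median(P[m,2]))
E
```

```text
top 4760 ((575.0563354492188, -260.36236572265625), (260.18450927734375, 287.47015380859375), 89.9587631225586) [ 431.22849332 -390.43575408   65.04460345] [ 718.69880804 -130.23512511   74.99175052] 70.70848760028241
side 2788 ((574.9845581054688, -263.16168212890625), (289.6868896484375, 268.1956787109375), 0.06880191713571548) [ 430.0841548  -397.30904619   65.00432509] [ 719.98302    -129.14021717   74.97880179] 69.79837729518817
```

View pics/tc.png

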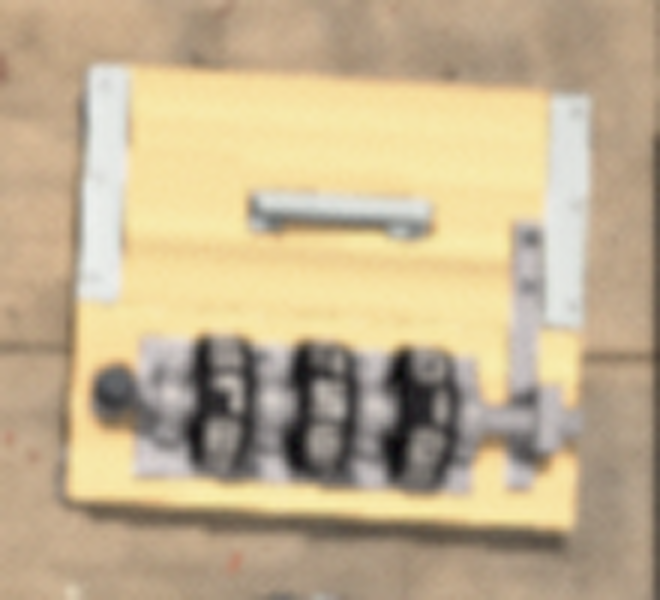

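View pics/sc.png

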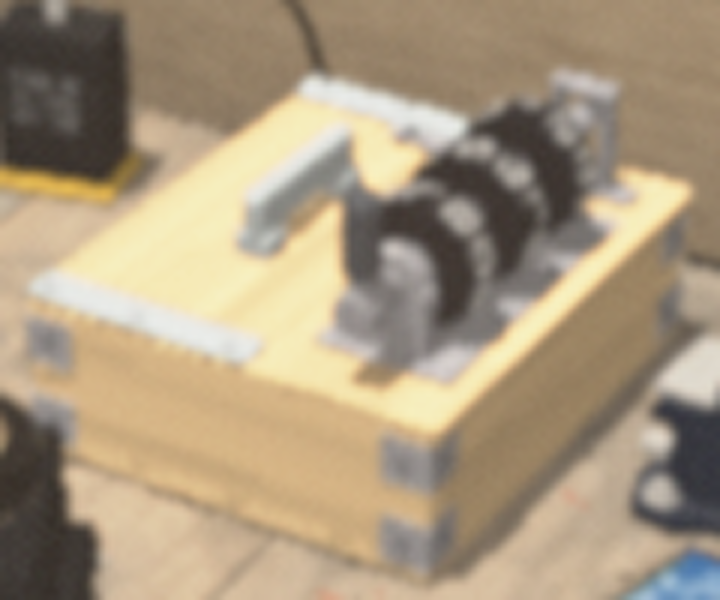

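```bash
cat >> h.py <<'E'
def unwrap(img,d,T,y0,rng=(-1.9,1.9),s=4):
    # rows: angle from front... row down = toward robot; angle phi from top, + = +x
    ph=np.arange(rng[1],rng[0],-1/26/s);yy=np.arange(12,-12,-1/s)
    A,Y=np.meshgrid(ph,yy,indexing="ij")
    L=np.c_[(-50+26*np.sin(A)).ravel(),(y0+Y).ravel(),(100+26*np.cos(A)).ravel()]
    uv=cam(None,L@T[0].T+T[1],d).astype(np.float32).reshape(A.shape+(2,))
    return cv2.remap(img,uv[...,0],uv[...,1],cv2.INTER_CUBIC)
def pose(x,y,a):
    c,s=np.cos(a),np.sin(a);return np.array([[c,-s,0],[s,c,0],[0,0,1]]),np.array([x,y,0.])
def avg(get_image,n,k):
    L=[get_image(n) for _ in range(k)];d=L[-1];d["pixels"]=np.mean([l["pixels"] for l in L],0)[...,::-1].clip(0,255).astype(np.uint8);d["z_map"]=np.median([l["z_map"] for l in L],0);return d
def strips(ds,T,name):
    out=[]
    for n in("top","side"):
        for y in(46,8,-30):
            w=unwrap(ds[n]["pixels"],ds[n],T,y);out.append(np.pad(w,((0,0),(4,4),(0,0))))
    im=np.hstack(out);im=cv2.resize(im,None,fx=1.25,fy=1.25,interpolation=cv2.INTER_CUBIC);
    for a in np.arange(-3,4)*.6283:
        r=int((1.9-a)*26*4*1.25)
        if 0<=r<im.shape[0]:cv2.line(im,(0,r),(8,r),(0,0,255),1)
    cv2.imwrite(name,im)
E
python3 - <<'E'
from h import *
from station import *
from scipy.optimize import least_squares
ds={n:avg(get_image,n,8) for n in("top","side")}
for n in ds: np.savez(n+"1.npz",**ds[n])
dt,dsd=ds["top"],ds["side"]
ct=np.array([(88,65),(590,95),(575,528),(68,500)])/6+np.array([325,125])-.4
cs=np.array([(300,85),(690,185),(435,430),(30,290)])/6+np.array([255,125])-.4
Lt=np.array([(85,100,70),(85,-100,70),(-85,-100,70),(-85,100,70.)])
Ls=np.array([(85,-100,70),(-85,-100,70),(-85,100,70),(85,100,70.)])
def res(p,w=(1,1)):
    R,t=pose(*p);return np.r_[w[0]*(cam(None,Lt@R.T+t,dt)-ct).ravel(),w[1]*(cam(None,Ls@R.T+t,dsd)-cs).ravel()]
for w in((1,0),(0,1),(1,1)):
    r=least_squares(lambda p:res(p,w),[580,-270,-.05]);print(w,np.round(r.x,4),np.round(r.fun,1))
np.save("T.npy",r.x)
strips(ds,pose(*r.x),"pics/str.png")
for d in ds.values(): print(-d["extrinsics"][:3,:3].T@d["extrinsics"][:3,3])
E
```

```text
(1, 0) [ 5.930219e+02 -2.338209e+02 -4.290000e-02] [ 0.3  1.  -0.3  0.8  0.  -0.8  0.  -0.9  0.  -0.  -0.   0.  -0.   0.
 -0.   0. ]
(0, 1) [ 5.926469e+02 -2.360325e+02 -2.790000e-02] [ 0.   0.   0.   0.   0.  -0.   0.  -0.   1.5 -0.6 -1.1 -0.3  0.3 -0.3
 -0.5  1.2]
(1, 1) [ 5.925395e+02 -2.345356e+02 -3.630000e-02] [ 0.4  1.5 -0.3  0.7  0.6 -0.9  0.5 -0.4  1.7 -0.4 -1.1  0.2 -0.5  0.1
 -1.   1.3]
[451.51410447 -81.02147276 947.04477365]
[133.80045423 623.01232169 630.85609453]
```

View pics/str.png

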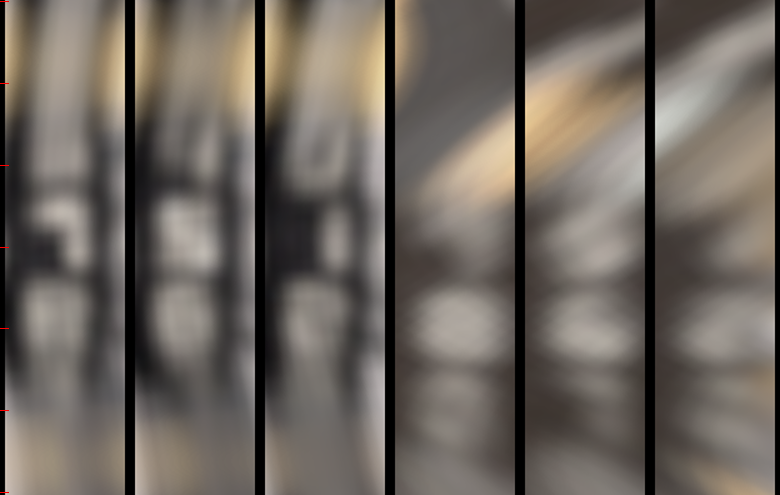

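```bash
cat >> h.py <<'E'
SEG={0:"abcdef",1:"bc",2:"abged",3:"abgcd",4:"fgbc",5:"afgcd",6:"afgedc",7:"abc",8:"abcdefg",9:"abcdfg"}
def glyph(d,w,h,t,s=4):
    im=np.zeros((int(h*s),int(w*s)),np.float32);H,W=im.shape;k=int(t*s);m=H//2
    for c in SEG[d]:
        {"a":im[:k],"d":im[H-k:],"g":im[m-k//2:m+k//2],"f":im[:m,:k],"b":im[:m,W-k:],"e":im[m:,:k],"c":im[m:,W-k:]}[c][:]=1
    return im
def classify(d,T,y,s=4,rng=(-.95,.95)):
    g=unwrap(cv2.cvtColor(d["pixels"],cv2.COLOR_BGR2GRAY),d,T,y,rng).astype(np.float32)
    g=g[:,4*s:-4*s] # |Y|<8
    best={}
    for dd in range(10):
      for w in(8,10):
       for h in(10,12):
        for t in(1.5,2.2):
         for bl in(4,6):
          base=np.zeros((g.shape[0]+80,g.shape[1]+40),np.float32)
          for k in(-1,0,1):
            G=glyph((dd+k)%10,w,h,t);r=base.shape[0]//2+int(k*16.3*s)-G.shape[0]//2;c=base.shape[1]//2-G.shape[1]//2
            r0=max(r,0);e=min(r+G.shape[0],base.shape[0]);base[r0:e,c:c+G.shape[1]]=G[r0-r:e-r]
          base=cv2.GaussianBlur(base,None,bl) if False else cv2.GaussianBlur(base,(0,0),bl)
          R=cv2.matchTemplate(base,g,cv2.TM_CCOEFF_NORMED);i=np.unravel_index(R.argmax(),R.shape)
          if R.max()>best.get(dd,(0,))[0]:best[dd]=(round(float(R.max()),3),(i[0]-40)/s,(i[1]-20)/s,w,h,t,bl)
    return sorted(best.items(),key=lambda x:-x[1][0])
E
python3 - <<'E'
from h import *
T=pose(*np.load("T.npy"));d=dict(np.load("top1.npz"))
ws=[]
for y in(46,8,-30):
    print(y,classify(d,T,y)[:4])
    w=unwrap(d["pixels"],d,T,y,(-1.1,1.1));ws.append(cv2.normalize(w,None,0,255,cv2.NORM_MINMAX))
cv2.imwrite("pics/z.png",cv2.resize(np.hstack(ws),None,fx=2.5,fy=2.5,interpolation=cv2.INTER_CUBIC))
E
```

```text
46 [(7, (0.835, np.float64(2.25), np.float64(1.25), 8, 12, 2.2, 6)), (4, (0.746, np.float64(3.5), np.float64(1.0), 8, 12, 2.2, 6)), (9, (0.746, np.float64(3.25), np.float64(0.75), 8, 12, 2.2, 6)), (1, (0.728, np.float64(2.5), np.float64(1.25), 8, 12, 2.2, 6))]
8 [(8, (0.853, np.float64(2.0), np.float64(1.5), 8, 12, 2.2, 6)), (5, (0.843, np.float64(2.5), np.float64(1.25), 10, 12, 2.2, 6)), (2, (0.83, np.float64(2.25), np.float64(2.0), 10, 10, 2.2, 6)), (9, (0.667, np.float64(2.5), np.float64(1.25), 8, 12, 2.2, 6))]
-30 [(1, (0.777, np.float64(2.0), np.float64(1.5), 10, 12, 2.2, 6)), (7, (0.656, np.float64(2.0), np.float64(1.25), 10, 12, 2.2, 6)), (4, (0.583, np.float64(2.0), np.float64(1.25), 10, 10, 1.5, 6)), (9, (0.488, np.float64(1.75), np.float64(0.25), 8, 12, 2.2, 6))]
```

View pics/z.png

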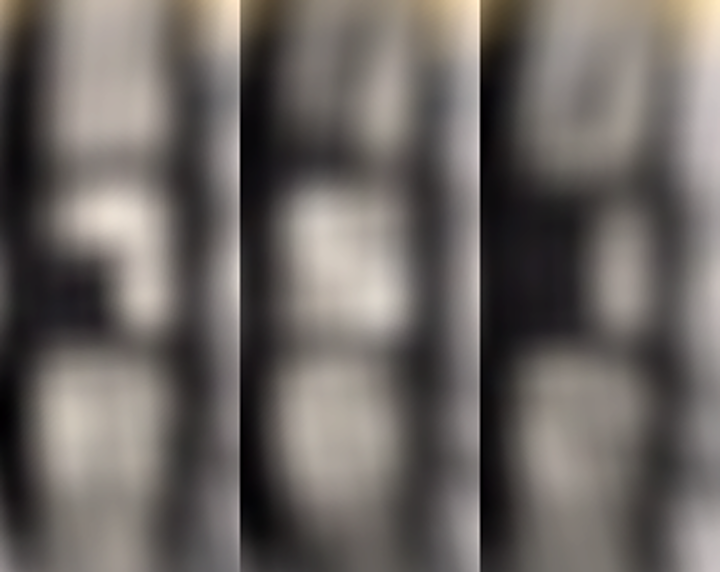

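```bash
python3 - <<'E'
from h import *
p=np.load("T.npy");R,t=pose(*p)
for n in("top","side"):
    P,u,v=cloud(dict(np.load(n+"1.npz")));L=(P-t)@R
    for nm,(x,y,z),r in(("bar",(30,0,96),(15,42,6)),("knob",(-50,88,146),(12,12,7)),("wa",(-50,46,126),(8,13,6)),("wb",(-50,8,126),(8,13,6)),("wc",(-50,-30,126),(8,13,6))):
        m=(abs(L-[x,y,z])<r).all(1);q=L[m]
        if m.sum():print(n,nm,m.sum(),q.mean(0).round(1),((q.min(0)+q.max(0))/2).round(1),q[:,2].max().round(1))
    m=(P[:,1]<-420)&(P[:,1]>-800)&(P[:,0]>380)&(P[:,0]<800);print("cab",np.percentile(P[m,2],[5,50,95]))
    m=(P[:,1]<-300)&(P[:,1]>-800)&(P[:,2]>60)&(P[:,0]>350)&(P[:,0]<600);print(P[m].min(0),np.percentile(P[m],[1,99],axis=0).round())
E
```

```text
top bar 130 [31.3  1.9 95.8] [32.3  1.7 94.6] 98.7
top knob 38 [-47.3  89.9 145.6] [-46.9  89.6 144.1] 147.8
top wa 65 [-49.7  47.8 125.7] [-50.   47.8 124.9] 127.0
top wb 64 [-49.9  10.1 125.9] [-50.3   9.9 125.5] 127.7
top wc 63 [-50.1 -27.6 125.8] [-49.9 -27.8 125.6] 127.9
cab [170.39768456 196.63359298 399.22485037]
[ 357.27854524 -764.64277711   60.02906324] [[ 361. -754.   71.]
 [ 598. -312.  369.]]
side bar 86 [27.2  1.8 94.3] [28.4  0.1 93.5] 97.1
side knob 36 [-51.2  90.3 143.7] [-50.5  89.6 142.8] 146.5
side wa 47 [-50.9  48.9 124.3] [-50.3  46.8 123.6] 126.5
side wb 45 [-50.3  11.3 124.2] [-50.1   8.5 123.4] 126.7
side wc 42 [-50.7 -27.  124.2] [-50.  -29.4 123.3] 125.9
cab [-771.10242367  172.74598293  344.65131106]
[ 350.6427245  -779.01554721   60.01041854] [[ 355. -761.   63.]
 [ 597. -311.  361.]]
```

```bash
cat >> h.py <<'E'
CH=pose(593,-233,-.036)
def goto(st,*pts):
    """chest-frame targets -> tool rows (units of m)"""
    from scipy.spatial.transform import Rotation as Ro
    Q=Ro.from_euler("xyz",st["orientation"]).as_matrix()
    print("chest pos",((st["tool_pos"]-CH[1])@CH[0]).round(1),"ori",st["orientation"].round(4),"F",st["force"].round(1),"t",st["clock"],"op",round(st["opening"],3))
    dy=(st["orientation"][2]+.036+np.pi)%(2*np.pi)-np.pi
    print("turn units",round(dy/2,4))
    for p in pts: print(p,((CH[0]@np.array(p,float)+CH[1]-st["tool_pos"])@Q/1000).round(4))
E
python3 -m crank '[0,0,-0.04,-0.07, 0,0,-0.08,-0.14, 0,0,-0.09,-0.21, 0,0,-0.09,-0.28, 0,0,-0.09,-0.35, 0,0,-0.09,-0.42, 0,0,-0.09,-0.49, 0,0,-0.09,-0.545, 0,0,-0.09,-0.545,0,0,-0.09,-0.545]' -1
python3 -c "
from h import *;from station import *
goto(read_state(),(-68,-30,300),(-68,-30,150))"
```

```text
clock: 1.9
tool_pos: [281.3, -585.9, 308.6]
orientation: [-3.141, -0.0, -0.036]
force: [0.2, 0.3, 0.3]
opening: 0.191
chest pos [-298.8 -363.9  308.6] ori [-3.1414 -0.     -0.0355] F [0.2 0.3 0.3] t 1.9 op 0.191
turn units 0.0002
(-68, -30, 300) [ 0.231  -0.3338  0.0087]
(-68, -30, 150) [ 0.2309 -0.3338  0.1587]
```

```bash
python3 -m crank '[0.02,-0.028,0,0, 0.045,-0.065,0,0, 0.07,-0.1,0,0, 0.095,-0.137,0,0, 0.12,-0.173,0,0, 0.145,-0.21,0,0, 0.17,-0.245,0,0, 0.195,-0.282,0,0, 0.215,-0.31,0.02,0, 0.226,-0.327,0.05,0, 0.231,-0.334,0.09,0, 0.231,-0.334,0.13,0, 0.231,-0.334,0.155,0, 0.231,-0.334,0.159,0,0.231,-0.334,0.159,0]'
python3 -c "
from h import *;from station import *
goto(read_state(),(-68,-30,130),(-68,-30,124))"
```

```text
clock: 3.4
tool_pos: [524.2, -260.4, 149.6]
orientation: [-3.141, 0.0, -0.037]
force: [-0.4, -0.6, -0.0]
opening: 0.006
chest pos [-67.8 -29.8 149.6] ori [-3.1413e+00  5.0000e-04 -3.6600e-02] F [-0.4 -0.6 -0. ] t 3.4 op 0.006
turn units -0.0003
(-68, -30, 130) [-0.0002  0.0002  0.0196]
(-68, -30, 124) [-0.0002  0.0002  0.0256]
```

```bash
python3 -m crank '[0,0,0.01,0, 0,0,0.018,0, 0,0,0.022,0, 0,0,0.024,0, 0,0,0.025,0,0,0,0.025,0]'; python3 -m crank '[0,0,0.001,0,0,0,0.002,0,0,0,0.002,0]'; python3 -m crank '[0,0,0.001,0,0,0,0.002,0,0,0,0.002,0]'
```

```text
clock: 4.0
tool_pos: [524.2, -260.4, 124.7]
orientation: [-3.141, 0.0, -0.037]
force: [-0.5, -0.1, -0.4]
opening: 0.002
clock: 4.3
tool_pos: [524.2, -260.4, 122.7]
orientation: [-3.141, 0.0, -0.037]
force: [0.4, 0.6, -0.2]
opening: 0.003
clock: 4.6
tool_pos: [523.2, -260.4, 121.5]
orientation: [3.142, 0.002, -0.037]
force: [-3.6, 0.9, 6.3]
opening: 0.006
```

```bash
python3 -m crank '[0,0,0.002,0, 0.001,0,0.0025,0, 0.005,0,0.0005,0, 0.01,0,-0.001,0, 0.015,0,-0.0015,0, 0.019,0,-0.0015,0, 0.023,0,-0.0015,0]'; python3 -m crank '[0.004,0,0.003,0,0.005,0,0.003,0]';  python3 -c "
from h import *;from station import *
goto(read_state(),(-68,-30,130),(-68,-30,124))"
```

```text
clock: 5.3
tool_pos: [547.4, -261.5, 126.2]
orientation: [3.14, -0.001, -0.037]
force: [-1.9, 1.5, 12.5]
opening: -0.001
clock: 5.5
tool_pos: [555.3, -261.9, 125.0]
orientation: [3.139, -0.007, -0.037]
force: [2.2, -0.8, 5.6]
opening: 0.005
chest pos [-36.7 -30.2 125. ] ori [ 3.1386 -0.0073 -0.0366] F [ 2.2 -0.8  5.6] t 5.5 op 0.005
turn units -0.0003
(-68, -30, 130) [-0.0313 -0.0002 -0.0053]
(-68, -30, 124) [-0.0314 -0.0002  0.0007]
```

```bash
python3 -m crank '[0.002,0,0.003,0, 0.004,0,0.004,0, 0.004,0,0,0,0.004,0,-0.02,0, 0.02,0,-0.06,0, 0.07,0,-0.07,0,0.11,0,-0.07,0,0.12,0,-0.07,0]';  python3 - <<'E'
from h import *;from station import *
goto(read_state(),(-68,-30,130),(-68,-30,124))
d=avg(get_image,"top",3);T=CH
for y in(46,8,-30): print(y,[(k,)+tuple(map(float,v[:3])) for k,v in classify(d,T,y)[:3]])
cv2.imwrite("pics/l1.png",cv2.resize(np.hstack([unwrap(d["pixels"],d,T,y,(-1.1,1.1)) for y in(46,8,-30)]+[cv2.resize(d["pixels"][135:215,340:425],(243,229))]),None,fx=1.5,fy=1.5))
E
```

```text
clock: 6.3
tool_pos: [677.4, -264.4, 194.6]
orientation: [3.141, -0.008, -0.034]
force: [-0.3, 0.9, -0.6]
opening: 0.006
chest pos [ 85.5 -28.3 194.6] ori [ 3.1406 -0.0081 -0.0345] F [-0.3  0.9 -0.6] t 6.3 op 0.006
turn units 0.0008
(-68, -30, 130) [-0.154   0.0014  0.0634]
(-68, -30, 124) [-0.1541  0.0014  0.0694]
46 [(7, 0.834, 1.75, -0.5), (9, 0.751, 2.75, -0.75), (4, 0.747, 3.0, -0.5)]
8 [(8, 0.848, 1.5, 0.0), (5, 0.845, 2.0, -0.25), (2, 0.817, 1.75, 0.25)]
-30 [(3, 0.861, 1.5, -0.5), (9, 0.78, 2.0, -0.75), (0, 0.775, 1.75, -0.75)]
```

View pics/l1.png

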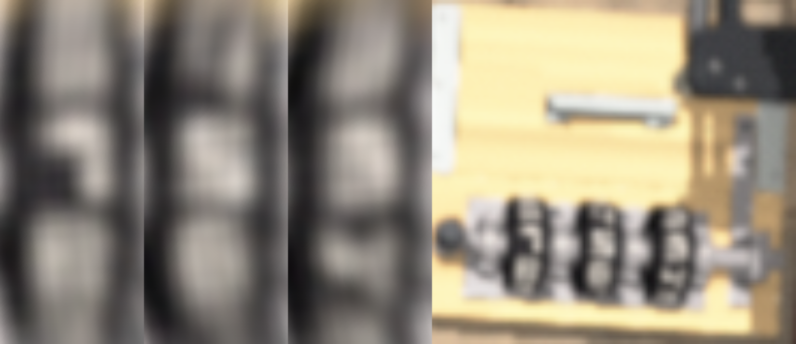

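```bash
python3 -m crank '[-0.04,0,0,0, -0.085,0.001,0,0,-0.13,0.0014,0.01,0,-0.155,0.0014,0.03,0,-0.155,0.0014,0.055,0,-0.155,0.0014,0.068,0,-0.155,0.0014,0.0714,0,-0.155,0.0014,0.0714,0]'
python3 -m crank '[0,0,0.0025,0, 0.001,0,0.003,0, 0.005,0,0.001,0, 0.01,0,-0.0005,0, 0.015,0,-0.001,0, 0.019,0,-0.001,0, 0.023,0,-0.001,0, 0.028,0,-0.0005,0,0.033,0,0.001,0,0.037,0,0.003,0,0.037,0,0.003,0,0.037,0,-0.015,0,0.037,0,-0.035,0,0.037,0,-0.035,0]';  python3 -c "
from h import *;from station import *
goto(read_state(),(-69,8,150),(-69,8,122))"
```

```text
clock: 7.25
tool_pos: [519.3, -261.6, 122.0]
orientation: [3.14, -0.004, -0.036]
force: [-0.2, 0.4, 0.7]
opening: 0.005
clock: 8.65
tool_pos: [557.7, -263.1, 159.5]
orientation: [3.138, -0.008, -0.036]
force: [0.7, -0.3, -0.3]
opening: 0.003
chest pos [-34.2 -31.4 159.5] ori [ 3.1382 -0.008  -0.0358] F [ 0.7 -0.3 -0.3] t 8.65 op 0.003
turn units 0.0001
(-69, 8, 150) [-0.0348 -0.0394  0.0091]
(-69, 8, 122) [-0.0351 -0.0395  0.0371]
```

```bash
python3 -m crank '[-0.018,-0.02,0,0, -0.035,-0.0395,0.005,0,-0.035,-0.0395,0.02,0,-0.035,-0.0395,0.034,0,-0.035,-0.0395,0.037,0,-0.035,-0.0395,0.037,0]'
python3 -m crank '[0,0,0.0025,0, 0.001,0,0.003,0, 0.005,0,0.001,0, 0.01,0,-0.0005,0, 0.015,0,-0.001,0, 0.019,0,-0.001,0, 0.023,0,-0.001,0, 0.028,0,-0.0005,0,0.033,0,0.001,0,0.037,0,0.003,0,0.037,0,0.003,0,0.037,0,-0.015,0,0.04,0,-0.05,0,0.07,0,-0.07,0,0.11,0,-0.07,0,0.15,0,-0.07,0,0.155,0,-0.07,0]';  python3 - <<'E'
from h import *;from station import *
goto(read_state(),(-69,8,150),(-61,8,124))
d=avg(get_image,"top",4);T=CH
for y in(46,8,-30): print(y,[(k,)+tuple(map(float,v[:3])) for k,v in classify(d,T,y)[:3]])
cv2.imwrite("pics/l2.png",cv2.resize(np.hstack([unwrap(d["pixels"],d,T,y,(-1.1,1.1)) for y in(46,8,-30)]+[cv2.resize(d["pixels"][135:215,340:425],(243,229))]),None,fx=1.5,fy=1.5))
E
```

```text
clock: 9.25
tool_pos: [523.4, -222.2, 120.9]
orientation: [3.139, -0.005, -0.036]
force: [-0.2, 0.3, -0.1]
opening: 0.004
clock: 10.95
tool_pos: [680.4, -226.0, 190.0]
orientation: [3.141, -0.005, -0.034]
force: [-1.4, 0.4, -0.8]
opening: 0.007
chest pos [ 87.1  10.1 190. ] ori [ 3.1413 -0.0052 -0.0341] F [-1.4  0.4 -0.8] t 10.95 op 0.007
turn units 0.001
(-69, 8, 150) [-0.1563  0.0018  0.0392]
(-61, 8, 124) [-0.1485  0.0018  0.0652]
46 [(7, 0.835, 1.75, -0.5), (9, 0.754, 2.75, -0.75), (4, 0.749, 3.0, -0.5)]
8 [(8, 0.888, 1.75, -0.25), (2, 0.833, 2.0, 0.0), (5, 0.749, 2.75, -0.5)]
-30 [(6, 0.867, 2.0, 0.25), (0, 0.813, 1.75, 0.5), (3, 0.723, 3.5, 0.5)]
```

View pics/l2.png

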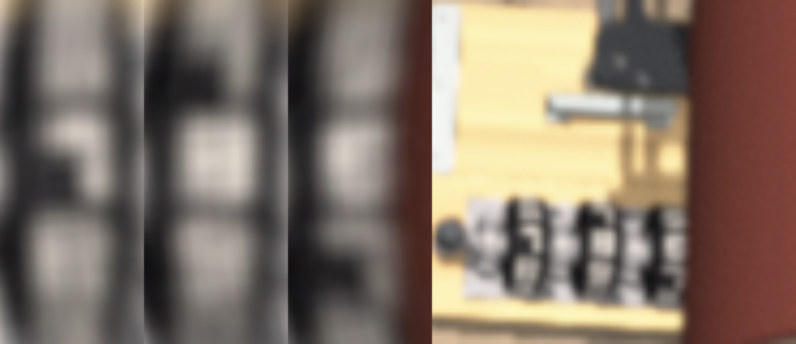

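```bash
python3 -c "
from h import *;from station import *
goto(read_state(),(-42,-30,160),(-42,-30,127))"
```

```text
chest pos [ 83.    8.  191.1] ori [ 3.1389e+00 -2.2000e-03 -3.6400e-02] F [1.2 0.2 0.1] t 11.15 op 0.004
turn units -0.0002
(-42, -30, 160) [-0.1251  0.0379  0.0309]
(-42, -30, 127) [-0.1252  0.0378  0.0639]
```

```bash
python3 -m crank '[-0.04,0.012,0,0, -0.08,0.025,0,0,-0.115,0.036,0.01,0,-0.125,0.038,0.03,0,-0.125,0.038,0.055,0,-0.125,0.038,0.063,0,-0.125,0.038,0.064,0,-0.125,0.038,0.064,0]'
python3 -m crank '[0,0,0.003,0, 0,0,0.0043,0, -0.004,0,0.004,0, -0.008,0,0.004,0, -0.012,0,0.004,0, -0.016,0,0.0043,0, -0.017,0,0.0043,0, -0.017,0,-0.01,0,-0.017,0,-0.035,0,-0.017,0,-0.035,0]';  python3 -c "
from h import *;from station import *
goto(read_state(),(-66,46,150),(-66,46,123.5))"
```

```text
clock: 11.95
tool_pos: [550.2, -261.6, 127.7]
orientation: [3.139, -0.003, -0.036]
force: [0.8, 0.3, 0.3]
opening: 0.004
clock: 12.95
tool_pos: [534.8, -261.4, 165.6]
orientation: [3.136, -0.008, -0.036]
force: [-0.3, 0.6, 0.2]
opening: 0.005
chest pos [-57.1 -30.4 165.6] ori [ 3.1365 -0.0082 -0.0363] F [-0.3  0.6  0.2] t 12.95 op 0.005
turn units -0.0002
(-66, 46, 150) [-0.009  -0.0765  0.0151]
(-66, 46, 123.5) [-0.0092 -0.0767  0.0416]
```

```bash
python3 -m crank '[-0.004,-0.04,0,0, -0.009,-0.0767,0.005,0,-0.0092,-0.0767,0.02,0,-0.0092,-0.0767,0.038,0,-0.0092,-0.0767,0.0416,0,-0.0092,-0.0767,0.0416,0,-0.0092,-0.0767,0.0416,0]'
python3 -m crank '[0,0,0.0025,0, 0,0,0.0035,0, 0.004,0,0.0018,0, 0.008,0,0.0008,0, 0.012,0,0.0005,0, 0.016,0,0.0005,0, 0.02,0,0.0005,0, 0.024,0,0.0008,0,0.028,0,0.0018,0,0.031,0,0.0032,0,0.031,0,0.0032,0,0.031,0,-0.015,0,0.035,-0.02,-0.04,0,0.07,-0.05,-0.06,0,0.11,-0.08,-0.07,0,0.15,-0.08,-0.07,0,0.155,-0.08,-0.07,0]';  python3 - <<'E'
from h import *;from station import *
d=avg(get_image,"top",4);T=CH
goto(read_state(),(-66,46,150),(-66,46,123.5))
for y in(46,8,-30): print(y,[(k,)+tuple(map(float,v[:3])) for k,v in classify(d,T,y)[:3]])
cv2.imwrite("pics/l3.png",cv2.resize(np.hstack([unwrap(d["pixels"],d,T,y,(-1.1,1.1)) for y in(46,8,-30)]+[cv2.resize(d["pixels"][135:215,340:425],(243,229))]),None,fx=1.5,fy=1.5))
E
```

```text
clock: 13.65
tool_pos: [529.1, -185.0, 123.8]
orientation: [3.136, -0.009, -0.037]
force: [0.0, 0.9, 0.2]
opening: 0.006
clock: 15.35
tool_pos: [689.8, -108.2, 194.0]
orientation: [3.138, -0.012, -0.034]
force: [-1.6, -0.7, -0.3]
opening: 0.008
chest pos [ 87.4 124.8 194. ] ori [ 3.1354 -0.0064 -0.038 ] F [-0.3 -0.6  0.9] t 15.55 op 0.01
turn units -0.001
(-66, 46, 150) [-0.1535  0.0788  0.0435]
(-66, 46, 123.5) [-0.1537  0.0787  0.07  ]
46 [(7, 0.417, -7.25, -0.5), (1, 0.41, -7.5, -0.75), (2, 0.361, -7.0, -0.25)]
8 [(1, 0.492, -8.5, 5.0), (7, 0.483, -8.25, 3.75), (2, 0.465, -7.75, 5.0)]
-30 [(6, 0.779, 2.25, -1.0), (0, 0.778, 2.0, -0.75), (3, 0.706, 2.0, -1.0)]
```

View pics/l3.png

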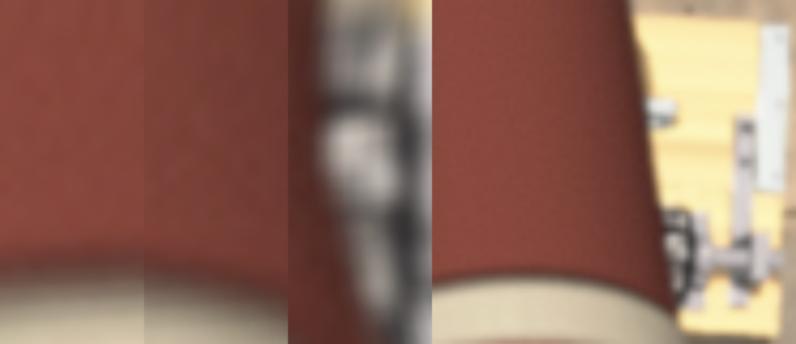

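```bash
cat > look.py <<'E'
from h import *;from station import *
d=avg(get_image,"top",4);T=CH
goto(read_state(),(-66,46,150),(-66,46,123.5),(-42,-30,127))
for y in(46,8,-30): print(y,[(k,)+tuple(map(float,v[:3])) for k,v in classify(d,T,y)[:4]])
cv2.imwrite("pics/last.png",cv2.resize(np.hstack([unwrap(d["pixels"],d,T,y,(-1.1,1.1)) for y in(46,8,-30)]+[cv2.resize(d["pixels"][135:215,340:425],(243,229))]),None,fx=1.5,fy=1.5))
E
python3 -m crank '[0,0.04,-0.02,0,0,0.08,-0.03,0,0,0.12,-0.03,0,0,0.16,-0.03,0,0,0.2,-0.03,0,0,0.22,-0.03,0,0,0.22,-0.03,0,0,0.22,-0.03,0]'; python3 look.py
```

```text
clock: 16.35
tool_pos: [675.4, -330.4, 225.4]
orientation: [3.137, -0.006, -0.039]
force: [0.3, 0.9, -0.3]
opening: 0.001
chest pos [ 87.2 -92.3 225.9] ori [ 3.1367 -0.0068 -0.0347] F [ 0.3 -0.1  0.4] t 16.55 op 0.008
turn units 0.0006
(-66, 46, 150) [-0.1536 -0.1388  0.0741]
(-66, 46, 123.5) [-0.1538 -0.139   0.1006]
(-42, -30, 127) [-0.1298 -0.0629  0.0977]
46 [(9, 0.847, 2.25, -0.25), (8, 0.765, 2.25, -0.25), (6, 0.764, 2.5, -0.75), (5, 0.759, 2.25, -0.25)]
8 [(8, 0.884, 1.75, -0.25), (2, 0.83, 2.0, 0.0), (5, 0.748, 2.75, -0.5), (9, 0.592, 3.0, -1.0)]
-30 [(5, 0.815, 1.25, -0.25), (8, 0.782, 1.0, 0.25), (2, 0.755, 1.25, 0.5), (9, 0.69, 1.75, 0.0)]
```

```bash
python3 -m crank '[-0.03,-0.028,0,0, -0.06,-0.055,0,0, -0.09,-0.082,0.01,0, -0.12,-0.11,0.03,0, -0.15,-0.137,0.05,0, -0.1538,-0.139,0.08,0,-0.1538,-0.139,0.098,0,-0.1538,-0.139,0.1006,0,-0.1538,-0.139,0.1006,0]'
python3 -m crank '[0,0,0.0025,0, 0,0,0.0035,0, 0.004,0,0.0018,0, 0.008,0,0.0008,0, 0.012,0,0.0005,0, 0.016,0,0.0005,0, 0.02,0,0.0005,0, 0.024,0,0.0008,0,0.028,0,0.0018,0,0.031,0,0.0032,0,0.031,0,0.0032,0,0.031,0,-0.015,0,0.02,0,-0.02,0,0,0,-0.02,0,0,0,-0.02,0]';  python3 -c "
from h import *;from station import *
goto(read_state(),(-66,46,123.5))"
```

```text
clock: 17.45
tool_pos: [529.0, -183.8, 123.8]
orientation: [3.137, -0.007, -0.033]
force: [0.2, 1.0, -0.5]
opening: 0.005
clock: 18.95
tool_pos: [525.4, -183.9, 143.4]
orientation: [3.137, -0.003, -0.034]
force: [0.0, 0.6, 0.3]
opening: 0.005
chest pos [-69.4  46.6 143.4] ori [ 3.1367e+00 -2.6000e-03 -3.4400e-02] F [0.  0.6 0.3] t 18.95 op 0.005
turn units 0.0008
(-66, 46, 123.5) [0.0033 0.0005 0.0199]
```

```bash
python3 -m crank '[0.0033,0.0005,0.012,0,0.0033,0.0005,0.0199,0,0.0033,0.0005,0.0199,0,0.0033,0.0005,0.0199,0]'
python3 -m crank '[0,0,0.0025,0, 0,0,0.0035,0, 0.004,0,0.0018,0, 0.008,0,0.0008,0, 0.012,0,0.0005,0, 0.016,0,0.0005,0, 0.02,0,0.0005,0, 0.024,0,0.0008,0,0.028,0,0.0018,0,0.031,0,0.0032,0,0.031,0,0.0032,0,0.031,0,-0.015,0,0.05,0.04,-0.04,0,0.08,0.08,-0.07,0,0.11,0.12,-0.1,0,0.15,0.14,-0.1,0,0.153,0.14,-0.1,0,0.153,0.14,-0.1,0]'; python3 look.py
```

```text
clock: 19.35
tool_pos: [528.3, -184.7, 122.6]
orientation: [3.137, -0.0, -0.034]
force: [-0.3, -1.0, 2.2]
opening: 0.006
clock: 21.15
tool_pos: [677.8, -330.1, 220.9]
orientation: [3.138, -0.001, -0.035]
force: [-0.6, 0.3, -0.8]
opening: 0.006
chest pos [ 86.2 -92.1 222.9] ori [ 3.1377e+00  8.0000e-04 -3.3000e-02] F [-0.4  0.4  0.9] t 21.35 op 0.004
turn units 0.0015
(-66, 46, 150) [-0.1517 -0.1389  0.0725]
(-66, 46, 123.5) [-0.1517 -0.139   0.099 ]
(-42, -30, 127) [-0.1279 -0.0629  0.0958]
46 [(3, 0.841, 2.25, -0.25), (0, 0.757, 2.25, -0.5), (9, 0.752, 2.25, -0.75), (6, 0.751, 1.75, -0.75)]
8 [(8, 0.883, 1.75, -0.25), (2, 0.829, 2.0, 0.0), (5, 0.746, 2.75, -0.5), (9, 0.59, 3.0, -1.0)]
-30 [(5, 0.814, 1.25, -0.25), (8, 0.782, 1.0, 0.25), (2, 0.755, 1.25, 0.5), (9, 0.689, 1.75, 0.0)]
```

View pics/last.png

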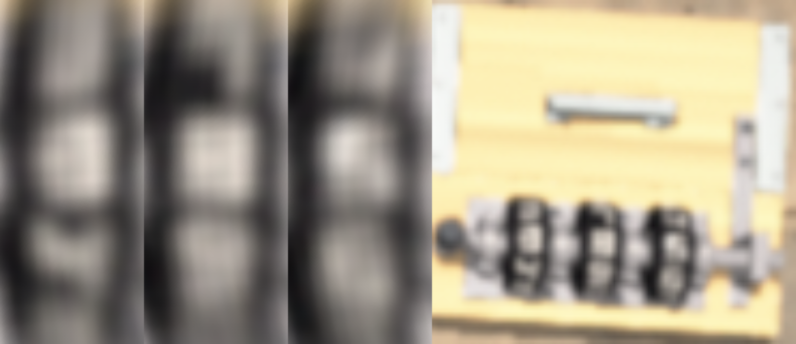

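```bash
python3 -c "
from h import *;from station import *
goto(read_state(),(-49.5,88,180),(-49.5,88,120))"
```

```text
chest pos [ 86.2 -92.1 222.9] ori [ 3.1377e+00  8.0000e-04 -3.3000e-02] F [-0.4  0.4  0.9] t 21.35 op 0.004
turn units 0.0015
(-49.5, 88, 180) [-0.1351 -0.1807  0.0423]
(-49.5, 88, 120) [-0.1351 -0.1809  0.1023]
```

```bash
python3 -m crank '[-0.025,-0.033,0,0, -0.05,-0.067,0,0, -0.075,-0.1,0,0, -0.1,-0.134,0.01,0, -0.125,-0.167,0.02,0, -0.1351,-0.1808,0.035,0.0015, -0.1351,-0.1808,0.042,0.0015, -0.1351,-0.1808,0.06,0.0015, -0.1351,-0.1808,0.08,0.0015,-0.1351,-0.1808,0.097,0.0015,-0.1351,-0.1808,0.102,0.0015,-0.1351,-0.1808,0.102,0.0015]' 0.3; python3 - <<'E'
from h import *;from station import *
goto(read_state(),(-49.5,88,120))
a=get_image("side");b=get_image("top")
cv2.imwrite("pics/k.png",np.hstack([cv2.resize(a["pixels"][110:220,265:395,::-1],(520,440)),cv2.resize(b["pixels"][140:230,325:395,::-1],(280,360))[:,:].copy() if 0 else cv2.resize(b["pixels"][140:230,325:382,::-1],(279,440))]))
E
```

```text
clock: 22.55
tool_pos: [546.6, -144.4, 119.9]
orientation: [3.137, 0.001, -0.037]
force: [0.1, -0.3, -1.2]
opening: 0.654
chest pos [-49.5  86.9 119.9] ori [ 3.1373e+00  1.5000e-03 -3.7100e-02] F [ 0.1 -0.3 -1.2] t 22.55 op 0.654
turn units -0.0005
(-49.5, 88, 120) [ 0.     -0.0011 -0.0001]
```

View pics/k.png

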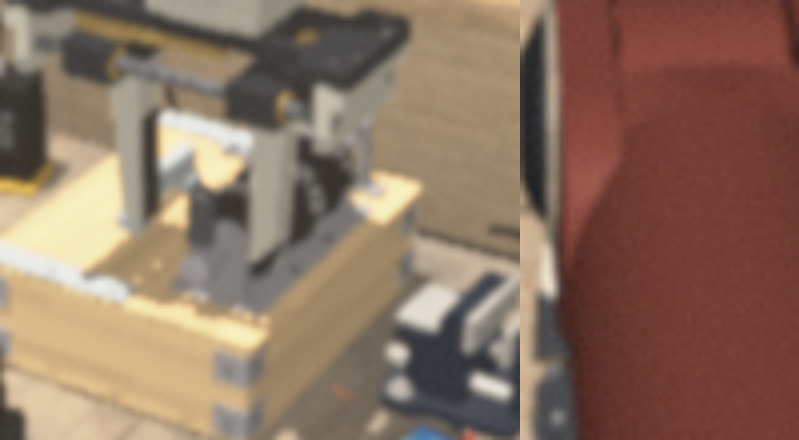

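```bash
python3 -m crank '[0,0,0,0,0,0,0,0,0,0,0,0,0,0,0,0,0,0,0,0,0,0,0,0,0,0,0,0,0,0,0,0,0,0,0,0]' -1; python3 -m crank '[0,-0.006,0,0,0,-0.014,0,0,0,-0.022,0,0,0,-0.03,0,0,0,-0.033,0,0,0,-0.033,0,0]';python3 -c "
from h import *;from station import *
goto(read_state(),(-49.5,88,120))"
```

```text
clock: 23.55
tool_pos: [548.3, -144.0, 121.2]
orientation: [3.137, -0.003, -0.036]
force: [2.7, -0.5, -2.3]
opening: 0.156
clock: 24.15
tool_pos: [549.7, -114.0, 121.1]
orientation: [3.132, -0.004, -0.037]
force: [3.4, -7.3, -1.5]
opening: 0.156
chest pos [-47.5 117.4 121.1] ori [ 3.1322 -0.0036 -0.0374] F [ 3.4 -7.3 -1.5] t 24.15 op 0.156
turn units -0.0007
(-49.5, 88, 120) [-0.0019  0.0294  0.0014]
```

```bash
python3 -m crank '[0,-0.003,0,0,0,-0.004,0,0,0,-0.004,0,0]';python3 -m crank '[0,0,0,0,0,0,0,0,0,0,0,0,0,0,0,0,0,0,0,0,0,0,0,0,0,0,-0.02,0,0,0,-0.05,0,0,0,-0.08,0,0,0,-0.08,0]' 0.2; python3 -c "
from h import *;from station import *
goto(read_state(),(30,0,190),(30,0,78),(30,0,72))"
```

```text
clock: 24.45
tool_pos: [549.7, -114.0, 121.1]
orientation: [3.126, -0.004, -0.04]
force: [2.6, -9.1, -2.4]
opening: 0.155
clock: 25.45
tool_pos: [552.3, -112.6, 205.3]
orientation: [3.126, -0.013, -0.039]
force: [0.7, 0.1, -0.8]
opening: 0.599
chest pos [-45.  118.9 205.3] ori [ 3.1255 -0.0127 -0.0394] F [ 0.7  0.1 -0.8] t 25.45 op 0.599
turn units -0.0017
(30, 0, 190) [0.0752 0.1184 0.0182]
(30, 0, 78) [0.0738 0.1166 0.1302]
(30, 0, 72) [0.0737 0.1165 0.1361]
```

```bash
python3 -m crank '[0.02,0.032,0,0, 0.045,0.07,0,0, 0.07,0.11,0.01,0, 0.075,0.118,0.02,0, 0.075,0.118,0.025,-0.001, 0.075,0.118,0.03,-0.0017,0.075,0.118,0.03,-0.0017]' -0.36; python3 -c "
from h import *;from station import *
goto(read_state(),(30.5,0,110),(30.5,0,78))"
```

```text
clock: 26.15
tool_pos: [622.2, -231.1, 177.3]
orientation: [3.128, -0.01, -0.033]
force: [0.6, -0.4, -0.0]
opening: 0.32
chest pos [ 29.1   3.  177.3] ori [ 3.1276 -0.0104 -0.0327] F [ 0.6 -0.4 -0. ] t 26.15 op 0.32
turn units 0.0016
(30.5, 0, 110) [0.0007 0.002  0.0674]
(30.5, 0, 78) [0.0003 0.0016 0.0994]
```

```bash
python3 -m crank '[0.0005,0.002,0.03,0,0.0005,0.002,0.055,0,0.0005,0.002,0.075,0,0.0005,0.0016,0.09,0,0.0005,0.0016,0.0985,0,0.0005,0.0016,0.0985,0,0.0005,0.0016,0.0985,0]'; python3 -m crank '[0,0,0,0,0,0,0,0,0,0,0,0,0,0,0,0,0,0,0,0]' -1; python3 -m crank '[0.008,0,0,0,0.018,0,0,0,0.028,0,0,0,0.038,0,0,0,0.046,0,0,0,0.051,0,0,0,0.053,0,0,0,0.053,0,0,0]'; python3 -m crank '[0.001,0,0,0,0.002,0,0,0,0.002,0,0,0]'
```

```text
clock: 26.85
tool_pos: [624.4, -233.9, 79.9]
orientation: [3.127, -0.012, -0.032]
force: [0.2, 0.5, -0.6]
opening: 0.322
clock: 27.35
tool_pos: [624.6, -234.0, 80.6]
orientation: [3.127, -0.013, -0.033]
force: [-0.9, 0.2, 3.1]
opening: 0.103
clock: 28.15
tool_pos: [674.4, -236.4, 80.6]
orientation: [3.127, -0.005, -0.034]
force: [-6.8, 0.1, 4.4]
opening: 0.102
clock: 28.45
tool_pos: [674.3, -236.4, 80.6]
orientation: [3.127, 0.001, -0.034]
force: [-7.0, 1.1, 5.5]
opening: 0.105
```

```bash
python3 -m crank '[0,0,0,0,0,0,0,0,0,0,0,0,0,0,0,0,0,0,-0.02,0,0,0,-0.06,0,0,0,-0.11,0,0,0.04,-0.14,0,0,0.08,-0.15,0,0,0.1,-0.15,0,0,0.1,-0.15,0,0,0.1,-0.15,0]' -0.36; cp pics/last.png pics/codes.png; python3 look.py; python3 - <<'E'
from h import *;from station import *
d=avg(get_image,"top",4);s=get_image("side")
for n,e in(("top",d),("side",s)):
    P,u,v=cloud(e);L=(P-CH[1])@CH[0]
    for nm,c in(("bar",(80,0,96)),("knob",(-50,118,146))):
        m=(abs(L-c)<((15,42,6) if nm=="bar" else (12,12,7))).all(1)
        if m.sum():print(n,nm,m.sum(),L[m].mean(0).round(1))
cv2.imwrite("pics/fin.png",np.hstack([cv2.resize(d["pixels"][125:225,325:425],(400,400),interpolation=2),cv2.resize(s["pixels"][100:225,250:375,::-1],(400,400),interpolation=2)]))
print(read_state()["force"])
E
```

```text
clock: 29.65
tool_pos: [671.2, -332.7, 231.2]
orientation: [3.129, 0.001, -0.034]
force: [-0.0, 0.5, 0.2]
opening: 0.319
chest pos [ 82.2 -95.4 231.8] ori [ 3.1287e+00  8.0000e-04 -3.0800e-02] F [-0.1  0.4  0.4] t 29.85 op 0.321
turn units 0.0026
(-66, 46, 150) [-0.1474 -0.1433  0.0801]
(-66, 46, 123.5) [-0.1474 -0.1436  0.1066]
(-42, -30, 127) [-0.1238 -0.0674  0.104 ]
46 [(3, 0.838, 2.25, -0.25), (0, 0.756, 2.5, -0.5), (9, 0.751, 2.25, -0.75), (6, 0.75, 1.75, -0.75)]
8 [(8, 0.884, 1.75, -0.25), (2, 0.83, 2.0, 0.0), (5, 0.747, 2.75, -0.5), (9, 0.592, 3.0, -1.0)]
-30 [(5, 0.813, 1.25, -0.25), (8, 0.783, 1.0, 0.25), (2, 0.754, 1.25, 0.5), (9, 0.689, 1.75, 0.0)]
top bar 130 [80.6 -0.6 95.9]
top knob 36 [-47.6 118.1 145.9]
side bar 86 [76.4 -0.1 94.2]
side knob 39 [-51.5 119.1 143.5]
[-0.08174492 -0.00673159 -0.28418526]
```

View pics/fin.png

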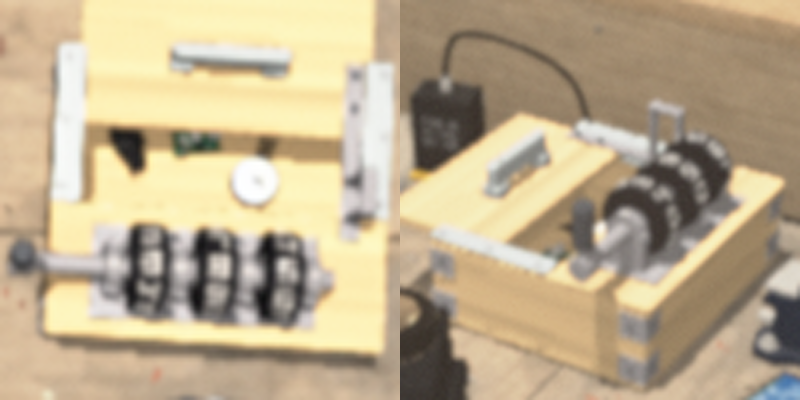

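The last picture shows the lid slid back with its bar at about (230,58) in the left half. The knob is drawn left to about (22,258) and the wheels read 3-8-5. The gripper is clear of everything.

```bash
python3 -c "
from station import *;print(close_job())"
```

```text
the job is handed in; nothing more can be done
None
```

The chest is open and handed in at about 30 s of the 72 s allowed. I rolled the wheels to 3 - 8 - 5, drew the bolt left to its stop, and slid the lid back to its stop.

**Wheels:** The right wheel overshot to 6 on one stroke, so I rolled it back one click before touching the bolt. The final camera check still reads 3, 8 and 5. That check is least sure on the right wheel, where the match scored 0.81 for 5 against 0.78 for 8. The pictures are coarse, but the bolt coming free confirms the code.

**Bolt and lid:** The bolt moved 30.0 mm and then stopped dead at about 9 N. The lid moved 49.9 mm and then stopped at about 7 N. Depth readings afterwards put the knob and the lid bar about 30 mm and 49 mm from where they began. The two cameras differ by about 4 mm along the chest's x, and they differed as much before any move.

**Other checks:** The gripper was clear with no force on it at hand-in. The highest force in the readings I took was about 13 N. I didn't separately measure the bystanders, but nothing was moved near them.

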